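# Feel along the S-shaped bead of a cabinet door

### The job

One of the two cabinet doors on the bench, the one lying on the padded board, has a raised S-shaped bead that starts in a round rosette. Check the bead by touch: with the fingertips closed together and pointing down, touch the rosette and run them lightly along the crest of the bead, round both bends and touching it all along, to its plain end, then move clear of everything. Press gently, do not shift or lift the door, and leave the other things where they are.

Things in the scene. Friction and masses are not known exactly. Their poses are not given: they have to be found in the camera images.
- door: the workpiece: loose cabinet door of bare tan fibreboard lying flat on the padded board, slab 230 x 160 x 18 mm, about 1 kg. Origin: centre of the underside; x along its 230 mm length, y along its width, z up. Its top face is at z = 18 mm in this frame. The raised S-shaped bead is fixed on it
- bead: S-shaped half-round moulding of brown wood fixed on the top face of the door, 14 mm wide, its crest 8 mm above the face (z = 26 mm in the door's frame, 50 mm above the table); 230 mm long along the curve. Same frame and origin as the door. Its centreline is y = 36 mm * sin(180 deg * x / 85 mm), x from -85 to +85 mm. At x = -85 mm it begins in a round rosette 30 mm across, flat on top and as high as the bead; at x = +85 mm it ends plainly. Rigid
- board: padded board under the door: plywood 204 x 144 x 10 mm fixed to the table with a black rubber pad on it, pad top 24 mm above the table. The pad gives about 1 mm for each 3 N pressed on the door after the first 1 to 5 N, at most 5 mm, and springs back. Origin: centre of the underside
- s0 (a point): centre of the rosette's top, where the tracing starts (door frame: x -85, y 0, z 26 mm); s0 to s9 follow the bead in order, 26 mm apart along the curve
- s1 (a point): next point along the bead's crest (door frame: x -69.1, y -20, z 26 mm); s0 to s9 follow the bead in order, 26 mm apart along the curve
- s2 (a point): next point along the bead's crest (door frame: x -48.8, y -35, z 26 mm); s0 to s9 follow the bead in order, 26 mm apart along the curve
- s3 (a point): next point along the bead's crest (door frame: x -25.2, y -28.9, z 26 mm); s0 to s9 follow the bead in order, 26 mm apart along the curve
- s4 (a point): next point along the bead's crest (door frame: x -7.7, y -10.2, z 26 mm); s0 to s9 follow the bead in order, 26 mm apart along the curve
- s5 (a point): next point along the bead's crest (door frame: x 7.7, y 10.2, z 26 mm); s0 to s9 follow the bead in order, 26 mm apart along the curve
- s6 (a point): next point along the bead's crest (door frame: x 25.2, y 28.9, z 26 mm); s0 to s9 follow the bead in order, 26 mm apart along the curve
- s7 (a point): next point along the bead's crest (door frame: x 48.8, y 35, z 26 mm); s0 to s9 follow the bead in order, 26 mm apart along the curve
- s8 (a point): next point along the bead's crest (door frame: x 69.1, y 20, z 26 mm); s0 to s9 follow the bead in order, 26 mm apart along the curve
- s9 (a point): plain end of the bead, where the tracing finishes (door frame: x 85, y 0, z 26 mm); s0 to s9 follow the bead in order, 26 mm apart along the curve
- second_door: bystander: another loose door of the same materials lying directly on the table, 200 x 150 x 18 mm, with a straight bead (not S-shaped) and rosette, 26 mm high in all. Origin: centre of the underside, x along its length
- knob: bystander: loose turned wooden knob, 30 mm across, 28 mm tall, standing on the S-bead door beside the bead, at about x -55, y +55 mm in the door's frame. Origin: centre of its foot
- hinge: bystander: loose small steel hinge, 36 x 32 x 7 mm, lying on the S-bead door beside the bead, at about x +55, y -53 mm in the door's frame. Origin: centre of its underside
- sanding_block: bystander: loose cork sanding block 91 x 61 x 26 mm, near the robot. Origin: centre of its underside
- dowel: bystander: loose wooden dowel, 16 mm across, 45 mm tall, standing upright on the table between the two doors. Origin: centre of its foot
- tape_roll: bystander: loose roll of tape, 100 mm across, 48 mm high, lying flat at the back. Origin: centre of its underside
- glue_bottle: bystander: loose white glue bottle, 60 mm across, 160 mm tall, at the back. Origin: centre of its foot
- try_square: bystander: loose try square at the back, stock 22 x 110 x 16 mm along its y, thin steel blade 170 mm along its +x. Origin: centre of the stock's underside

How it is judged:
On the way, in this order (a step that is already met when the one before it is completed fails the run):
1. the closed fingertips touch the rosette, middle of the fingers within 11 mm of it seen from above (horizontal distance between the grasp point and s0 below 0.011 m and contact force between the fingers and bead above 0.2 N).
2. they touch the bead at point s1, middle of the fingers within 11 mm of it seen from above (horizontal distance between the grasp point and s1 below 0.011 m and contact force between the fingers and bead above 0.2 N).
3. they touch the bead at point s2, middle of the fingers within 11 mm of it seen from above (horizontal distance between the grasp point and s2 below 0.011 m and contact force between the fingers and bead above 0.2 N).
4. they touch the bead at point s3, middle of the fingers within 11 mm of it seen from above (horizontal distance between the grasp point and s3 below 0.011 m and contact force between the fingers and bead above 0.2 N).
5. they touch the bead at point s4, middle of the fingers within 11 mm of it seen from above (horizontal distance between the grasp point and s4 below 0.011 m and contact force between the fingers and bead above 0.2 N).
6. they touch the bead at point s5, middle of the fingers within 11 mm of it seen from above (horizontal distance between the grasp point and s5 below 0.011 m and contact force between the fingers and bead above 0.2 N).
7. they touch the bead at point s6, middle of the fingers within 11 mm of it seen from above (horizontal distance between the grasp point and s6 below 0.011 m and contact force between the fingers and bead above 0.2 N).
8. they touch the bead at point s7, middle of the fingers within 11 mm of it seen from above (horizontal distance between the grasp point and s7 below 0.011 m and contact force between the fingers and bead above 0.2 N).
9. they touch the bead at point s8, middle of the fingers within 11 mm of it seen from above (horizontal distance between the grasp point and s8 below 0.011 m and contact force between the fingers and bead above 0.2 N).
10. they touch the bead at its plain end, middle of the fingers within 11 mm of it seen from above (horizontal distance between the grasp point and s9 below 0.011 m and contact force between the fingers and bead above 0.2 N).
At the end, for the whole second after the job is handed in: The bead has been touched at all ten points s0 to s9 in order; the door lies flat on the padded board, at rest, within 15 mm of where it was (each end of the bead within 20 mm), and every bystander is within 20 mm of its start (distance of door from where it was at the start of the episode below 0.015 m and height (world z) of door below 0.032 m and angle between door's own z axis and vertical below 0.05 rad and linear speed of door below 0.02 m/s and distance of each of s0, s9, second_door, knob, hinge, sanding_block, dowel, tape_roll, glue_bottle, try_square from where it was at the start of the episode below 0.02 m).
It fails at once if the door is shifted by more than 15 mm (distance of door from where it was at the start of the episode above 0.015 m).
It fails at once if the door is turned so that an end of the bead moves more than 20 mm (distance of any of s0, s9 from where it was at the start of the episode above 0.02 m).
It fails at once if the door is lifted by more than 8 mm or tipped by more than 0.1 rad (height (world z) of door above 0.032 m or angle between door's own z axis and vertical above 0.1 rad).
It fails at once if the fingers press the door with more than 25 N (contact force between the fingers and door above 25 N).
It fails at once if a bystander is moved or lifted by more than 20 mm (distance of any of second_door, knob, hinge, sanding_block, dowel, tape_roll, glue_bottle, try_square from where it was at the start of the episode above 0.02 m).
It also fails if it takes over 48 s, if anything falls off the work surface, if the arm or the gripper's body presses on something with over 40 N, if the wrist force passes 120 N, or if a joint passes its speed limit or range.

### The arm

A 7-joint arm with a two-finger parallel gripper is mounted at the origin on the work surface. World frame = base frame: x ahead of the robot, y to its left, z up, the work surface at z = 0. Lengths are in m, angles in rad, forces in N, time in s.
With the tool pointing down it reaches from about 0.4 to 0.85 m from the base axis. Payload 10.4 kg.
Tool frame: the origin (TCP) lies between the finger pads; the fingertips stand 22 mm ahead of it and the grasp point (between the pads) lies 3 mm ahead of it (r.finger_overhang is the z of the fingertips in the tool frame, in m); z points along the fingers, y is the direction in which the jaws open and shut (so a half turn about z gives the same grasp; the last joint's range is limited). The gripper opens to 87 mm and grips with 3 to 60 N. Pads are 19 mm wide; open, the fingers measure 117 mm over their backs; the gripper's body (75 mm by 190 mm) begins 51 mm behind the grasp point.
Start: joints at [1.249, 0.332, -0.065, 1.46, 0.022, 1.35, -0.088], TCP at [0.184, -0.597, 0.245] pointing down, gripper open.
Joint ranges: [-2.6, 2.6], [-0.5, 2.12], [-1.47, 1.34], [0.16, 2.42], [-1.27, 4.41], [0.06, 2.06], [-2.6, 2.6]. Speed limits (rad/s): [2.22, 2.22, 2.79, 2.79, 3.14, 3.14, 3.14].

### API

Orientations are given as a rotation vector (axis times angle).
In Python, from plant import r, vision, job gives the robot as it stands.
- The arm moves only by the shell command python3 -m handwheel 'ROWS' [OPENING] [FORCE]. ROWS is JSON, a list that holds one entry, the list of rows, each a list of 4 numbers: the shift along the tool's x, y, z in mm, then the turn about the tool's z in degrees. A call has 1 to 8 rows; each row is the pose to reach, as a shift and turn from the pose commanded when the call began, along the tool's axes at that moment; what a row does not reach only later rows make up. A row lasts 1/10 s, in which the tool goes at most 50 mm and 8.59 degrees, less where a joint would pass 70% of its speed; a pose out of reach is approached as far as the arm can. A call with a gripper value outside its range is refused whole. OPENING is the opening in per cent of the stroke, from 0 (shut) to 100 (fully open), set as the call begins (- or left out, the last holds). The fingers move at their own pace and stop on an object; FORCE is the grip in N (left out, the last holds). Time passes only in rows, so rows that repeat a pose let the fingers close. It gives the time, the measured TCP pose, the force and the opening at its end, in the units of the state.
- r.observe(): the state, without advancing time (a new reading comes with each control period).
- vision.snapshot(name): name is "side" or "top"; returns the picture (400x640x3 uint8, red, green, blue); there is no depth.
- vision.camera_params(name): a dict with "fx", "fy", "cx", "cy" (pixels), "dist" ([k1, k2, p1, p2, k3] as OpenCV has them; the pictures are not rectified), "rvec" (rotation vector, rad) and "tvec" (3), from world to camera coordinates, as OpenCV has them. Camera axes: x right, y down, z forward; pixel columns grow to the right and rows downward; lengths in m; the calibration is good to about 2 mm. A picture is of the moment at which its call begins. camera_params takes no time and is no camera call.
- job.job_done(): hands the job in, once; it reports no verdict.
The state is a dict: "t": time; "qpos": joint angles; "qvel": joint speeds; "tau": joint torques, N m; "eef_pos": TCP position; "tcp_rot": TCP orientation; "force": force on the tool from outside, world axes, zero at the start; "torque": the same for the moment, N m; "opening": finger opening in m.
Only numpy, scipy, OpenCV 4.12 (cv2) and the standard library are available. Lean on these libraries where they do the work, as an engineer would, in place of code of your own. Each camera call takes 0.05 s, during which the arm holds its last target.

## Working session

There is one attempt and no reset: what is moved stays moved. The work goes in short steps, Python scripts to look and compute and a shell command to move; the robot and the scene stay as the last step left them, time stands still between calls to the robot, and variables do not carry over. Pictures are saved under pics/ and viewed, and the job is handed in when it is done.

```bash
ls; mkdir -p pics; python3 - <<'E'
from plant import r,vision,job
import cv2
s=r.observe();print(s)
for n in("top","side"):
    im=vision.snapshot(n);cv2.imwrite(f"pics/{n}0.png",im[:,:,::-1]);print(vision.camera_params(n))
E
```

```text
pics
{'t': 0.0, 'qpos': array([ 1.24941995,  0.33289492, -0.0646848 ,  1.46094164,  0.02159745,
        1.34992559, -0.08851812]), 'qvel': array([-1.03577948e-04, -9.49548777e-04, -7.91608261e-04, -5.22091336e-04,
        1.12389553e-05,  1.37120322e-03, -4.48294025e-05]), 'tau': array([ 3.63097415e-04, -6.23264050e+01,  2.49741704e-02, -3.89911509e+01,
       -6.12875191e-02,  3.98183498e-02,  1.48171489e-04]), 'eef_pos': array([ 0.18384872, -0.59696529,  0.24373935]), 'tcp_rot': array([-3.10517610e+00, -4.67339320e-01,  4.55227099e-04]), 'force': array([-0.17221284,  0.66336939,  0.25227728]), 'torque': array([-0.02573984,  0.02586384, -0.00475899]), 'opening': 0.08695295086482503}
{'fx': 368.52016961505564, 'fy': 368.52016961505564, 'cx': 323.0941239667259, 'cy': 198.06760046680122, 'dist': array([0.02077275, 0.        , 0.        , 0.        , 0.        ]), 'rvec': array([ 2.02071701, -2.20395635,  0.22688226]), 'tvec': array([0.04309876, 0.59661243, 0.72831799])}
{'fx': 483.0195828684583, 'fy': 483.0195828684583, 'cx': 316.9900898102995, 'cy': 189.07817636675532, 'dist': array([-0.09773949,  0.        ,  0.        ,  0.        ,  0.        ]), 'rvec': array([ 2.18644303, -0.31996772,  0.16736877]), 'tvec': array([-0.57184452,  0.13693628,  0.90236414])}
```

View pics/top0.png

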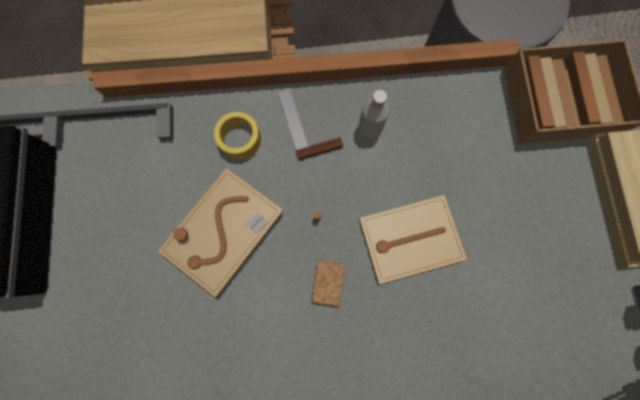

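View pics/side0.png

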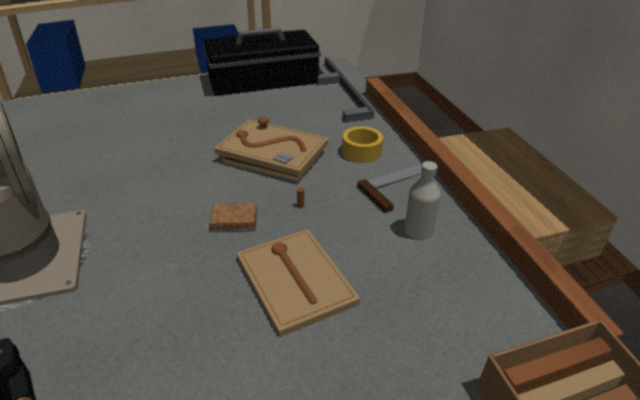

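The top view shows the S-bead door at about (220,232), with its rosette near (195,262) and its plain end near (245,199). The knob is at (181,235) and the hinge at (257,222). I'll enlarge both views.

```bash
python3 - <<'E'
import cv2
a=cv2.imread("pics/top0.png")[160:305,150:295];cv2.imwrite("pics/topc.png",cv2.resize(a,None,fx=4,fy=4,interpolation=2))
a=cv2.imread("pics/side0.png")[105:190,205:340];cv2.imwrite("pics/sidec.png",cv2.resize(a,None,fx=5,fy=5,interpolation=2))
E
```

```text
(no output)
```

View pics/topc.png

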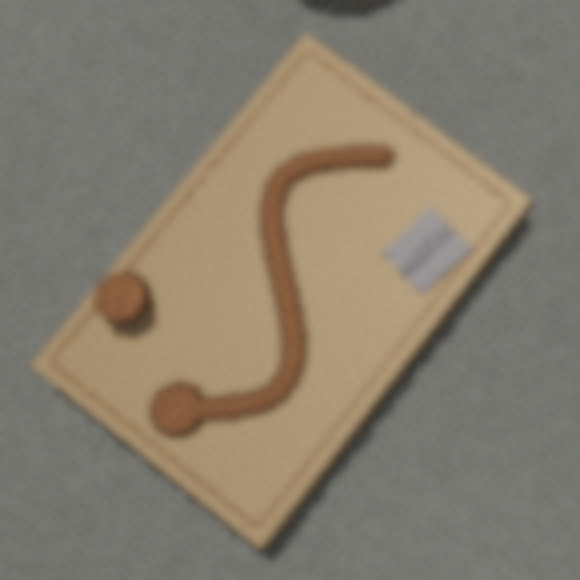

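View pics/sidec.png

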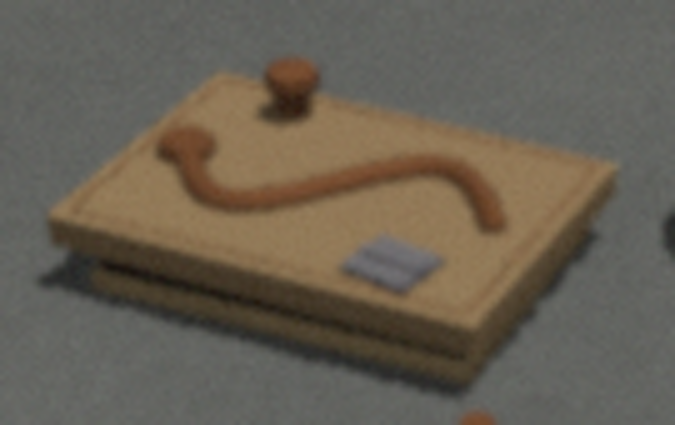

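```bash
cat > h.py <<'E'
import numpy as np,cv2
from scipy.optimize import least_squares
from scipy.spatial.transform import Rotation as R
from plant import r,vision,job
S=np.array([[-85,0],[-69.1,-20],[-48.8,-35],[-25.2,-28.9],[-7.7,-10.2],[7.7,10.2],[25.2,28.9],[48.8,35],[69.1,20],[85,0]])/1e3
def proj(n,P):
    c=vision.camera_params(n);K=np.array([[c['fx'],0,c['cx']],[0,c['fy'],c['cy']],[0,0,1]])
    return cv2.projectPoints(np.asarray(P,float),c['rvec'],c['tvec'],K,c['dist'])[0][:,0]
def T(p,P):
    P=np.asarray(P,float);c,s=np.cos(p[2]),np.sin(p[2])
    return np.c_[p[0]+c*P[:,0]-s*P[:,1],p[1]+s*P[:,0]+c*P[:,1],P[:,2]+.024]
E
cat > fit.py <<'E'
from h import *
D=np.array([[-115,80,18],[-115,-80,18],[115,-80,18],[115,80,18],[-85,0,26],[86,0,24]])/1e3
t=np.array([[35,365],[264,547],[531,199],[308,35],[177,408],[390,156]])
s=np.array([[222,72],[50,214],[475,330],[617,165],[186,140],[495,220]])
t=(t+.5)/4-.5+[150,160]; s=(s+.5)/5-.5+[205,105]
def f(p,w):
    o=[]
    if w!='s':o.append(proj('top',T(p,D))-t)
    if w!='t':o.append(proj('side',T(p,D))-s)
    return np.concatenate(o).ravel()
best={}
for w in('t','s','b'):
    b=min((least_squares(f,[.6,.2,a],args=(w,)) for a in(0,1.57,3.14,-1.57)),key=lambda q:q.cost);print(w,b.x,b.cost);print(b.fun.reshape(-1,2).round(1).tolist())
p=b.x;np.save('p.npy',p)
x=np.linspace(-.085,.085,60);C=np.c_[x,.036*np.sin(np.pi*x/.085),0*x+.026]
for n,o,k in(('top',(150,160),4),('side',(205,105),5)):
    im=cv2.imread(f'pics/{n}c.png')
    for q in(proj(n,T(p,C))-o+.5)*k-.5:cv2.circle(im,tuple(int(v) for v in q.round()),1,(0,255,0),-1)
    cv2.imwrite(f'pics/{n}fit.png',im)
print(T(p,np.c_[S,np.full(10,.026)]).round(4))
E
python3 fit.py
```

```text
t [0.55139657 0.21576406 5.5583477 ] 2.2279514088017884
[[-0.6, 0.0], [-0.2, 0.7], [1.1, 0.1], [0.4, -0.7], [0.5, 0.3], [-1.1, -0.6]]
s [ 0.54860112  0.21900822 -0.72770026] 0.4463635890897027
[[-0.1, 0.0], [-0.6, 0.3], [-0.1, -0.1], [0.5, 0.1], [0.3, -0.2], [0.1, -0.3]]
b [ 0.55003819  0.21643354 -0.72590839] 6.819398191034678
[[-1.0, 0.6], [-0.6, 1.4], [0.8, 0.8], [0.1, -0.1], [0.1, 0.9], [-1.3, 0.1], [0.5, 0.4], [0.1, 0.8], [0.9, 0.4], [1.3, 0.5], [1.0, 0.2], [1.0, 0.1]]
[[0.4865 0.2729 0.05  ]
 [0.4851 0.2473 0.05  ]
 [0.4903 0.2227 0.05  ]
 [0.512  0.2115 0.05  ]
 [0.5375 0.2139 0.05  ]
 [0.5626 0.219  0.05  ]
 [0.5881 0.2213 0.05  ]
 [0.6098 0.2102 0.05  ]
 [0.615  0.1855 0.05  ]
 [0.6136 0.16   0.05  ]]
```

View pics/topfit.png

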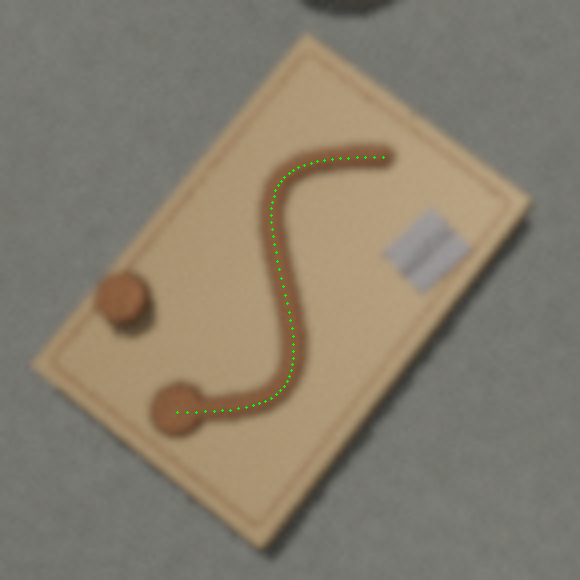

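View pics/sidefit.png

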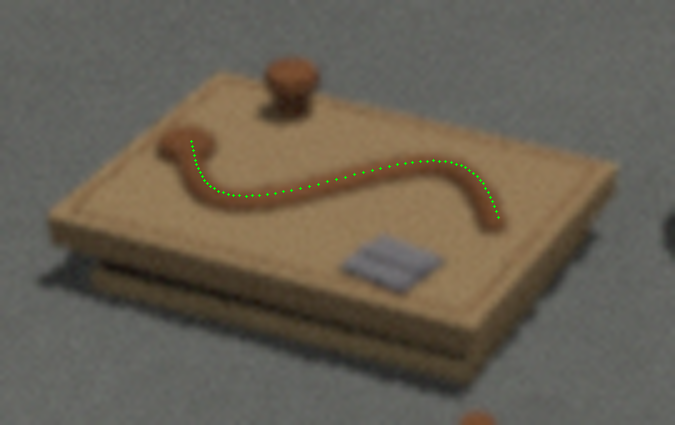

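The fitted curve (green) lies on the bead in both views, within 2–3 mm. Next I'll work out the transit in tool axes, via a waypoint that keeps clear of the base.

```bash
cat > d.py <<'E'
import sys
from h import *
s=r.observe();M=R.from_rotvec(s['tcp_rot']).as_matrix()
print('t',round(s['t'],2),'pos',s['eef_pos'].round(4),'F',s['force'].round(2),'op',round(s['opening'],4));print('x',M[:,0].round(3),'y',M[:,1].round(3),'z',M[:,2].round(3),'q',s['qpos'].round(2))
for a in sys.argv[1:]:
    print(a,(M.T@(np.array(eval(a))-s['eef_pos'])*1e3).round(1))
E
python3 d.py .50,-.25,.24 .487,.273,.12
```

```text
t 0.1 pos [ 0.1839 -0.597   0.2439] F [-0.07  0.9   0.08] op 0.0866
x [ 0.956  0.294 -0.   ] y [ 0.294 -0.956 -0.001] z [-0.     0.001 -1.   ] q [ 1.25  0.33 -0.06  1.46  0.02  1.35 -0.09]
.50,-.25,.24 [ 404.2 -238.6    4.1]
.487,.273,.12 [ 545.8 -742.1  124.7]
```

```bash
python3 -m handwheel '[[[20,-12,0,0],[60,-36,0,0],[100,-60,0,0],[140,-84,0,0],[185,-110,0,0],[230,-136,0,0],[275,-162,0,0],[315,-187,0,0]]]' 0 10; python3 d.py .50,-.25,.24 .487,.273,.12
```

```text
t: 0.9
eef_pos: [0.4289, -0.3265, 0.2444]
tcp_rot: [3.107, 0.467, -0.0]
force: [1.0, -0.6, 0.5]
opening: 0.0311
t 0.9 pos [ 0.4289 -0.3265  0.2444] F [ 0.98 -0.64  0.53] op 0.0311
x [ 0.956  0.294 -0.   ] y [ 0.294 -0.956  0.   ] z [-0. -0. -1.] q [ 0.85  0.16 -0.31  1.68  0.05  1.31 -0.75]
.50,-.25,.24 [ 90.5 -52.2   4.4]
.487,.273,.12 [ 231.9 -555.9  124.4]
```

```bash
python3 -m handwheel '[[[25,-30,0,0],[50,-70,0,0],[75,-110,0,0],[95,-150,0,0],[115,-195,0,0],[130,-240,0,0],[145,-285,0,0],[160,-330,0,0]]]'; python3 d.py  .487,.273,.12
```

```text
t: 1.7
eef_pos: [0.4833, 0.0361, 0.2444]
tcp_rot: [3.106, 0.467, -0.0]
force: [0.2, -1.0, -0.2]
opening: 0.0004
t 1.7 pos [0.4833 0.0361 0.2444] F [ 0.16 -1.03 -0.15] op 0.0004
x [ 0.956  0.294 -0.   ] y [ 0.294 -0.956  0.   ] z [-0. -0. -1.] q [ 0.45  0.06 -0.64  1.79  0.04  1.3  -1.47]
.487,.273,.12 [  73.3 -225.4  124.3]
```

```bash
python3 - <<'E'
from h import *
s=r.observe();print(proj('side',[s['eef_pos']]))
E
```

```text
[[253.57570147 102.65489377]]
```

```bash
python3 -m handwheel '[[[15,-40,0,0],[30,-85,20,0],[45,-125,40,0],[55,-165,60,0],[65,-200,90,0],[73,-225,120,0],[73,-225,125,0],[73,-225,125,0]]]'; python3 d.py  .4865,.2729,.08
python3 - <<'E'
from h import *
for n in('top','side'):cv2.imwrite(f'pics/{n}1.png',vision.snapshot(n)[:,:,::-1])
a=cv2.imread("pics/top1.png")[140:305,120:320];b=cv2.imread("pics/side1.png")[60:190,180:340]
cv2.imwrite("pics/t1c.png",cv2.resize(a,None,fx=3.5,fy=3.5,interpolation=2));cv2.imwrite("pics/s1c.png",cv2.resize(b,None,fx=4.5,fy=4.5,interpolation=2))
s=r.observe();tip=s['eef_pos']-[0,0,.022]
print(proj('side',[tip]),(proj('side',[tip])-[180,60])*4.5)
E
```

```text
t: 2.5
eef_pos: [0.4864, 0.2706, 0.1183]
tcp_rot: [3.106, 0.469, -0.004]
force: [-0.3, -1.2, 0.1]
opening: 0.0007
t 2.5 pos [0.4864 0.2706 0.1183] F [-0.34 -1.2   0.07] op 0.0007
x [ 0.955  0.296 -0.003] y [ 0.296 -0.955  0.   ] z [-0.003 -0.001 -1.   ] q [ 0.04  0.39 -0.76  1.76  0.3   1.11 -2.08]
.4865,.2729,.08 [ 0.9 -2.1 38.3]
[[241.98783264 115.99981442]] [[278.94524687 251.99916488]]
```

View pics/s1c.png

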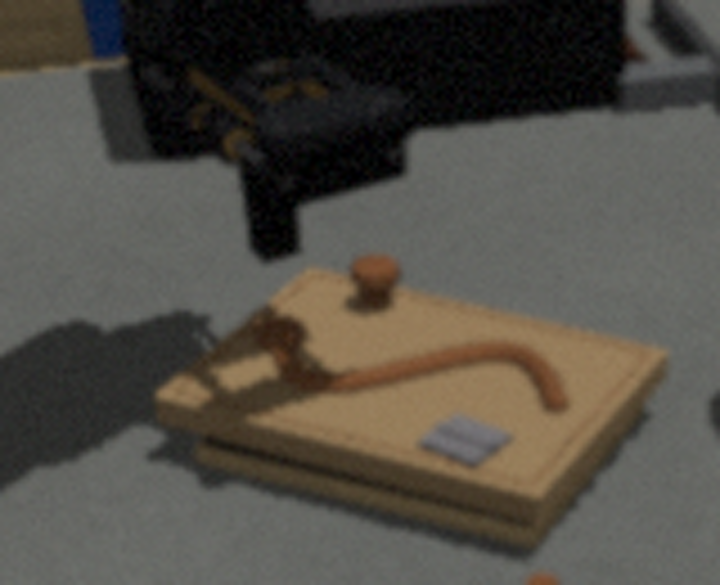

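View pics/t1c.png

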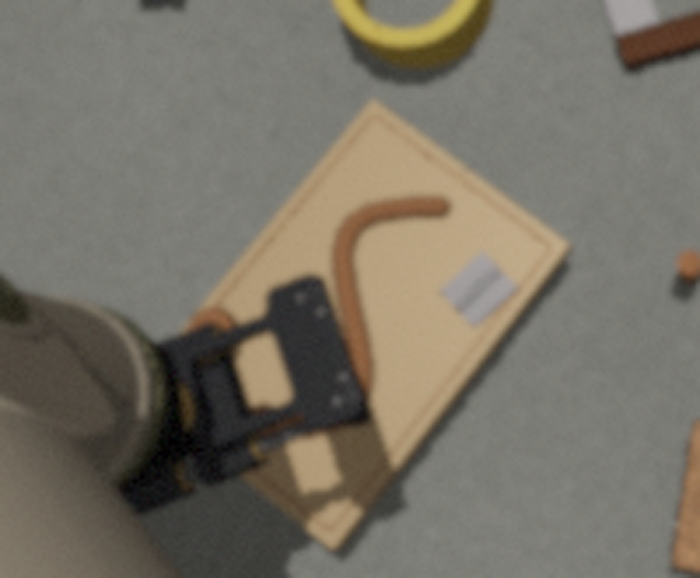

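In the side crop the closed fingertips are at (275,252), about 1 px from the prediction and directly above the rosette at (283,330). Nothing has moved, so I'll descend.

```bash
python3 -m handwheel '[[[1,-2,10,0],[1,-2,20,0],[1,-2,30,0],[1,-2,38,0],[1,-2,40,0],[1,-2,41,0],[1,-2,41,0],[1,-2,41,0]]]'; python3 d.py  .4865,.2729,.08
```

```text
t: 3.4
eef_pos: [0.4878, 0.2732, 0.0789]
tcp_rot: [-3.106, -0.468, -0.001]
force: [-0.1, 0.3, 0.8]
opening: 0.0005
t 3.4 pos [0.4878 0.2732 0.0789] F [-0.12  0.3   0.75] op 0.0005
x [0.956 0.294 0.001] y [ 0.294 -0.956 -0.   ] z [ 0.001  0.    -1.   ] q [ 0.02  0.45 -0.74  1.79  0.34  1.04 -2.12]
.4865,.2729,.08 [-1.4 -0.2 -1.1]
```

```bash
python3 -m handwheel '[[[0,0,2,0],[0,0,4,0],[0,0,5,0],[0,0,6,0],[0,0,6,0]]]';  python3 -m handwheel '[[[0,0,1,0],[0,0,1,0],[0,0,1,0]]]';python3 -m handwheel '[[[0,0,1,0],[0,0,1,0],[0,0,1,0]]]'
```

```text
t: 3.9
eef_pos: [0.4876, 0.273, 0.0725]
tcp_rot: [3.106, 0.468, -0.0]
force: [-1.4, -0.5, 2.5]
opening: 0.0005
t: 4.2
eef_pos: [0.4876, 0.273, 0.0717]
tcp_rot: [3.106, 0.468, 0.0]
force: [-1.5, -1.5, 4.5]
opening: 0.0006
t: 4.5
eef_pos: [0.4876, 0.273, 0.0708]
tcp_rot: [3.106, 0.468, 0.0]
force: [-3.0, -0.8, 6.9]
opening: 0.0009
```

Contact is made at 7 N on the rosette. Next I'll compute the path in tool axes, at 4.3 mm spacing along the curve.

```bash
cat > w.py <<'E'
import sys
from h import *
p=np.load('p.npy');x=np.linspace(-.085,.085,4001);C=np.c_[x,.036*np.sin(np.pi*x/.085),0*x+.026]
L=np.r_[0,np.cumsum(np.linalg.norm(np.diff(C[:,:2],axis=0),axis=1))];W=T(p,C)
s=r.observe();M=R.from_rotvec(s['tcp_rot']).as_matrix()
st=L[-1]/54;a,b=map(int,sys.argv[1:3])
print('F',s['force'].round(1),'z',s['eef_pos'][2].round(4))
for i in range(a,b+1):
    w=np.array([np.interp(i*st,L,W[:,k]) for k in range(3)]);d=M.T@(w-s['eef_pos'])*1e3;print(i,d[:2].round(1))
E
python3 w.py 0 9
```

```text
F [-3.  -0.8  6.9] z 0.0708
0 [-1.2 -0.2]
1 [-2.7  3.7]
2 [-4.3  7.7]
3 [-5.8 11.7]
4 [-7.3 15.7]
5 [-8.7 19.7]
6 [-10.   23.8]
7 [-11.1  27.9]
8 [-12.1  32. ]
9 [-12.7  36.2]
```

```bash
python3 -m handwheel '[[[-2.5,4,0,0],[-4,8,0,0],[-6,12,0,0],[-7,16,0,0],[-8.5,20,0,0],[-10,24,0,0],[-10,24,0,0]]]'; python3 w.py 6 14
```

```text
t: 5.2
eef_pos: [0.4858, 0.2479, 0.0713]
tcp_rot: [-3.105, -0.467, -0.003]
force: [-0.2, 1.1, 5.3]
opening: 0.0004
F [-0.2  1.1  5.3] z 0.0713
6 [-0.9  0.3]
7 [-2.   4.4]
8 [-3.   8.6]
9 [-3.7 12.8]
10 [-4. 17.]
11 [-3.9 21.3]
12 [-3.2 25.5]
13 [-1.8 29.5]
14 [ 0.4 33.1]
```

```bash
python3 -m handwheel '[[[-2,4.5,0,0],[-3,8.5,0,0],[-4,13,0,0],[-4,17,0,0],[-4,21,0,0],[-3,25.5,0,0],[-3,25.5,0,0]]]'; python3 w.py 12 19
```

```text
t: 5.9
eef_pos: [0.4903, 0.2226, 0.0711]
tcp_rot: [-3.105, -0.468, -0.002]
force: [-0.6, 2.4, 5.8]
opening: 0.0001
F [-0.6  2.4  5.8] z 0.0711
12 [-0.  0.]
13 [1.4 4. ]
14 [3.6 7.7]
15 [ 6.5 10.8]
16 [ 9.9 13.3]
17 [13.7 15.4]
18 [17.6 17. ]
19 [21.6 18.3]
```

```bash
python3 -m handwheel '[[[1.5,4,0,0],[3.5,7.5,0,0],[6.5,11,0,0],[10,13.5,0,0],[13.5,15.5,0,0],[17.5,17,0,0],[17.5,17,0,0]]]'; python3 w.py 18 25
```

```text
t: 6.6
eef_pos: [0.5114, 0.2112, 0.0707]
tcp_rot: [-3.106, -0.468, 0.001]
force: [-2.8, 0.1, 7.8]
opening: 0.0005
F [-2.8  0.1  7.8] z 0.0707
18 [ 0.8 -0.2]
19 [4.9 1.2]
20 [9.  2.2]
21 [13.2  3.1]
22 [17.4  3.9]
23 [21.6  4.5]
24 [25.8  5. ]
25 [30.1  5.5]
```

```bash
python3 -m handwheel '[[[5,1,0,0],[9,2,0,0],[13,3,0,0],[17.5,4,0,0],[21.5,4.5,0,0],[26,5,0,0],[26,5,0,0]]]'; python3 w.py 24 31
```

```text
t: 7.3
eef_pos: [0.5376, 0.2137, 0.0706]
tcp_rot: [3.106, 0.468, -0.001]
force: [-3.5, -1.1, 8.5]
opening: 0.0003
F [-3.5 -1.1  8.5] z 0.0706
24 [-0.  -0.2]
25 [4.2 0.2]
26 [8.4 0.7]
27 [12.7  1.1]
28 [16.9  1.5]
29 [21.2  2. ]
30 [25.4  2.4]
31 [29.6  3. ]
```

```bash
python3 -m handwheel '[[[4,0,-0.3,0],[8.5,0.5,-0.3,0],[12.5,1,-0.3,0],[17,1.5,-0.3,0],[21,2,-0.3,0],[25.5,2.5,-0.3,0],[25.5,2.5,-0.3,0]]]'; python3 w.py 30 36
python3 - <<'E'
from h import *
a=vision.snapshot('side')[60:200,190:350,::-1];cv2.imwrite("pics/s2c.png",cv2.resize(a,None,fx=4.5,fy=4.5,interpolation=2))
E
```

```text
t: 8.0
eef_pos: [0.5629, 0.2189, 0.0709]
tcp_rot: [3.107, 0.468, -0.001]
force: [-2.8, 0.1, 6.8]
opening: 0.0008
F [-2.8  0.1  6.8] z 0.0709
30 [-0.3 -0.1]
31 [4.  0.4]
32 [8.2 1.1]
33 [12.4  1.8]
34 [16.6  2.7]
35 [20.7  3.8]
36 [24.7  5.1]
```

View pics/s2c.png

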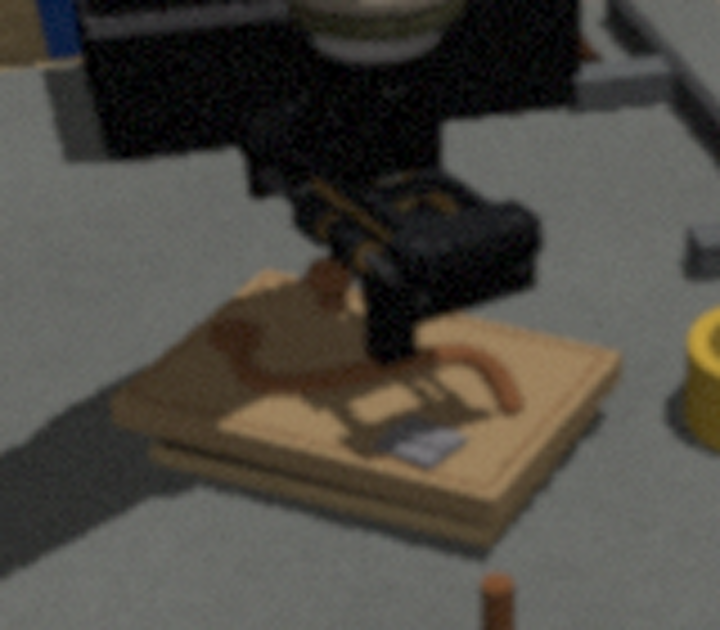

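The side view shows the fingertips on the bead crest at about (390,355), mid-bead. The rosette is still where it started, at full-image (242,134), so the door hasn't shifted. I'll continue.

```bash
python3 -m handwheel '[[[4,0.5,0,0],[8,1,0,0],[12.5,2,0,0],[16.5,2.5,0,0],[20.5,4,0,0],[24.5,5,0,0],[24.5,5,0,0]]]'; python3 w.py 36 43
```

```text
t: 8.75
eef_pos: [0.5877, 0.2215, 0.071]
tcp_rot: [-3.106, -0.468, 0.001]
force: [-2.5, -0.5, 6.9]
opening: 0.0005
F [-2.5 -0.5  6.9] z 0.071
36 [0.2 0.3]
37 [4.1 1.9]
38 [7.8 4. ]
39 [11.2  6.5]
40 [14.1  9.6]
41 [16.3 13.3]
42 [17.8 17.3]
43 [18.5 21.5]
```

```bash
python3 -m handwheel '[[[4,2,0,0],[8,4,0,0],[11,6.5,0,0],[14,9.5,0,0],[16.5,13.5,0,0],[18,17.5,0,0],[18,17.5,0,0]]]'; python3 w.py 42 48
```

```text
t: 9.45
eef_pos: [0.6105, 0.2106, 0.0713]
tcp_rot: [-3.105, -0.468, -0.001]
force: [-1.2, 1.8, 4.5]
opening: 0.0006
F [-1.2  1.8  4.5] z 0.0713
42 [-0.8  0.2]
43 [-0.1  4.4]
44 [0.  8.6]
45 [-0.3 12.9]
46 [-1.  17.1]
47 [-2.  21.2]
48 [-3.1 25.3]
```

```bash
python3 -m handwheel '[[[0,4.5,0,0],[0,8.5,0.2,0],[-0.5,13,0.3,0],[-1,17,0.3,0],[-2,21,0.3,0],[-3,25.5,0.3,0],[-3,25.5,0.3,0]]]'; python3 w.py 48 54
```

```text
t: 10.15
eef_pos: [0.6154, 0.1853, 0.0713]
tcp_rot: [-3.105, -0.468, -0.003]
force: [0.9, 1.6, 5.5]
opening: 0.0
F [0.9 1.6 5.5] z 0.0713
48 [-0.4 -0.3]
49 [-1.7  3.7]
50 [-3.1  7.8]
51 [-4.6 11.7]
52 [-6.1 15.7]
53 [-7.7 19.7]
54 [-9.2 23.6]
```

```bash
python3 -m handwheel '[[[-2,4,0,0],[-3,8,0,0],[-4.5,12,0,0],[-6,15.5,0,0],[-7.5,19.5,0,0],[-9,23.5,0,0],[-9,23.5,0,0]]]'; python3 w.py 54 54
python3 - <<'E'
from h import *
a=vision.snapshot('side')[60:200,190:350,::-1];cv2.imwrite("pics/s3c.png",cv2.resize(a,None,fx=4.5,fy=4.5,interpolation=2))
E
```

```text
t: 10.85
eef_pos: [0.6137, 0.16, 0.0712]
tcp_rot: [-3.105, -0.468, -0.003]
force: [0.7, 2.5, 5.3]
opening: 0.0004
F [0.7 2.5 5.3] z 0.0712
54 [-0.2 -0. ]
```

View pics/s3c.png

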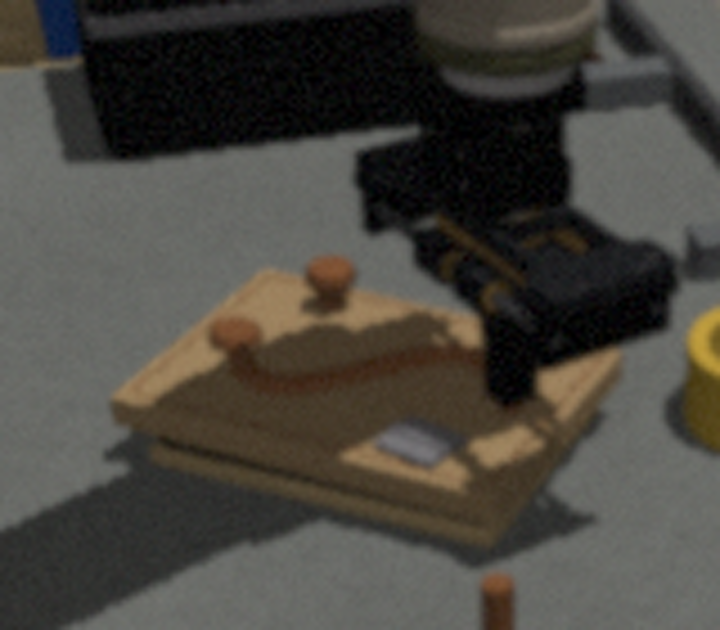

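The fingertips are at the plain end, around (510,400), with 5.3 N of contact. I'll lift straight up now.

```bash
python3 -m handwheel '[[[0,0,-3,0],[0,0,-10,0],[0,0,-30,0],[0,0,-60,0],[0,0,-100,0],[0,0,-140,0],[0,0,-170,0],[0,0,-170,0]]]'; python3 d.py .5,-.06,.24
```

```text
t: 11.7
eef_pos: [0.6146, 0.16, 0.2456]
tcp_rot: [-3.106, -0.467, -0.011]
force: [-0.3, 0.8, -0.4]
opening: 0.0007
t 11.7 pos [0.6146 0.16   0.2456] F [-0.27  0.79 -0.42] op 0.0007
x [0.956 0.294 0.007] y [ 0.294 -0.956  0.001] z [ 0.007  0.001 -1.   ] q [ 0.19  0.44 -0.71  1.41  0.28  1.39 -1.79]
.5,-.06,.24 [-174.3  176.6    4.6]
```

```bash
python3 -m handwheel '[[[-20,20,0,0],[-50,50,0,0],[-80,80,0,0],[-110,110,0,0],[-140,140,0,0],[-165,165,0,0],[-175,175,0,0],[-175,175,0,0]]]'; python3 - <<'E'
from h import *
for n in('top','side'):cv2.imwrite(f'pics/{n}9.png',vision.snapshot(n)[:,:,::-1])
a=cv2.imread('pics/top9.png');b=cv2.imread('pics/side9.png')
cv2.imwrite('pics/fin.png',np.vstack([a[80:310,140:480],b[90:340,140:480]]))
E
```

```text
t: 12.5
eef_pos: [0.4961, -0.0621, 0.2401]
tcp_rot: [3.107, 0.46, -0.002]
force: [0.4, 0.1, 0.8]
opening: 0.0003
```

View pics/fin.png

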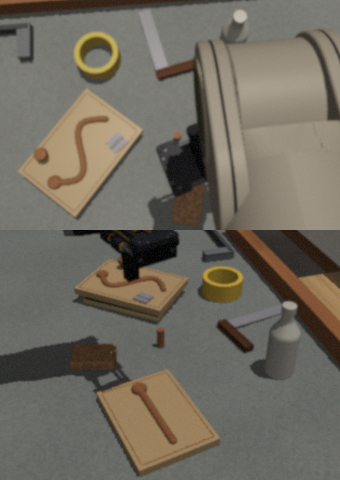

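In the final top view the rosette is at (194,262) and the plain end at (246,199), both within 1 px of the start. The knob, hinge, second door, dowel, tape roll, bottle and square look unmoved, and the sanding block (partly hidden in the top view) is in place in the side view. The arm is clear of everything.

```bash
python3 -c "
from plant import r,job
print(job.job_done())"
```

```text
the job is handed in; nothing more can be done
None
```

I traced the S-bead from the rosette, round both bends, to its plain end with the closed fingertips pointing down. I then lifted clear and handed the job in at about 12.6 s; the hand-in gives no verdict.

- **Contact:** The reading at each of the ten points showed 4.5–8.5 N vertical force, with the fingertips at crest height and within about 1.3 mm of my fitted position for that point. I did not read the force between points.
- **Position accuracy:** The two cameras' separate fits of the door differed by about 3–4 mm. I used the combined fit; the fingertips' position in the side view agreed with it.
- **Final pictures:** Both ends of the bead are within 1 px of their starting positions, and the other things look unmoved. In the top view the arm hid part of the sanding block, all of the second door and some of the bottle, so I checked those by eye in the side view.

No check failed.

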